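# Fasten the gumball machine's lid with its heart-topped nut

## Robot

A 6-joint arm with a two-finger parallel gripper is mounted at the origin on the work surface. World frame = base frame: x ahead of the robot, y to its left, z up, the work surface at z = 0. Lengths are in m, angles in rad, forces in N, time in s.
With the tool pointing down it reaches from about 0.3 to 0.825 m from the base axis. Payload 5.4 kg.
Tool frame: the origin (TCP) lies midway between the tips of the shut fingers; the grasp point (between the pads) lies 19 mm behind it; z points along the fingers, y is the line along which they close (so a half turn about z gives the same grasp; the last joint's range is limited). The gripper opens to 92 mm and grips with 3 to 60 N. Pads are 20 mm wide; open, the fingers measure 128 mm over their backs; the gripper's body (75 mm by 189 mm) begins 69 mm behind the grasp point.
Start: joints at [-1.494, 0.158, 1.597, -0, 1.386, -0.21], TCP at [0.163, -0.552, 0.215] pointing down, gripper open.
Joint ranges: [-2.91, 2.91], [-0.94, 2.29], [0.18, 2.7], [-1.29, 4.43], [0.17, 2.64], [-3, 3]. Speed limits (rad/s): [2.57, 2.57, 3.14, 3.14, 3.14, 3.14].

## Interface

Orientations are given as a 3x3 rotation matrix whose columns are the frame's x, y, z axes.
In Python, from station import get_state, snapshot, get_calibration, sign_off, trace, spot_point gives the robot as it stands.
- The arm moves only by the tool step_arm, never from a script. Its arguments are lists of equal length, an entry for each row: "hand": the finger opening in m, from 0 to 0.0919; "linear": the shift along the tool's x, y, z in m, a list of three; "spin": the turn about the tool's z in degrees. In form: {"hand": [hand, ...], "linear": [[dx, dy, dz], ...], "spin": [spin, ...]}. A call has exactly 8 rows; each row shifts and turns the commanded pose from where the row before left it, along the tool's axes as they then stand; what a row does not reach is not made up. A row lasts 1/8 s, in which the tool goes at most 62.5 mm and 10.7 degrees, less where a joint would pass 70% of its speed; a pose out of reach is approached as far as the arm can. A call is refused whole if a number of a shift passes 0.0625 or a number of a turn 10.7, either way. A call with a gripper value outside its range is refused whole. The fingers move at their own pace and stop on an object; "squeeze" is the grip in N (left out, the last holds). Time passes only in rows, so rows that do not move let the fingers close, or fill a call up. It gives the time, the measured TCP pose, the force, the opening and the grip force at its end, in the units of the state.
- get_state(): the state, without advancing time (a new reading comes with each control period).
- snapshot(name): name is "scene" or "top"; returns (picture, depth): 400x640x3 uint8, blue, green, red; 400x640 float32, m along the optical axis (not along the pixel's ray), 0 where there is no reading.
- get_calibration(name): a dict with "intrinsics" (3x3 intrinsics, pixels), "rvec" (rotation vector, rad) and "tvec" (3), from world to camera coordinates, as OpenCV has them. Camera axes: x right, y down, z forward; pixel columns grow to the right and rows downward; lengths in m; the calibration is good to about 2 mm. A picture is of the moment at which its call begins. get_calibration takes no time and is no camera call.
- sign_off(): hands the job in; it is judged then, once.
Trained networks look in the newest picture that a camera, given by its name, has taken for a name from the list of things; names that differ only in an ending like _2 or _b are one class to them, and where a whole thing is asked for, a point or a joint stands for the part that bears it (a point fixed in the world has none). Each returns a list of dicts, best first, with "score" (0 to 1); they miss things now and then, are a little off and sometimes report something else, mostly with a low value. They report only what shows in the picture. A call takes as long as a camera call. They do not tell look-alikes from the thing itself.
- trace(label, camera): "region" (400x640 bool, what is visible of it) and "extent" ([left, top, right, bottom] as shares, 0 to 1, of the picture: columns of its width, rows of its height, round what is visible of it).
- spot_point(label, camera): "location" ([column, row] as shares, 0 to 1, of the picture: columns of its width, rows of its height: a listed point, or the origin of a listed thing).
The state is a dict: "time": time; "q": joint angles; "qvel": joint speeds; "tau": joint torques, N m; "position": TCP position; "tcp_rot": TCP orientation; "ft_force": force on the tool from outside, world axes, zero at the start; "moment": the same for the moment, N m; "width": finger opening in m; "gripper_force": force on a finger pad.
Only numpy, scipy, OpenCV 4.12 (cv2) and the standard library are available. Lean on these libraries where they do the work, as an engineer would, in place of code of your own. Each camera call takes 0.05 s, during which the arm holds its last target. There are 200 camera calls.

## Task

The gumball machine in the middle of the counter has been refilled: fasten its lid with the heart-topped wing nut. Set the nut upright on the end of the rod, turn it backward with a light, loose hold (anticlockwise from above) until you feel it drop into the thread start, then run it on clockwise until it is hand-snug on the lid and the lid's gasket is nipped but not crushed, and let go. Never force it against the thread, and leave the ball-topped nut, the jars and the tin mailbox where they stand.

Things in the scene. Friction and masses are not known exactly. Their poses are not given: they have to be found in the camera images.
- nut: Heart-topped wing nut, cast aluminium, 150 g, loose on the counter beside the machine, mouth down. Origin: centre of its underside (rim of the mouth), z up on the thread axis, x along the wing's width. Hub 48 mm across, 37 mm tall, bored from below 36.6 mm wide, 35 mm deep. In the mouth three stub lugs, 120 degrees apart, 0.8 to 4.8 mm above the origin, reach in to 12.6 mm from the axis.
- nut_wing (a point): Middle of the nut's wing, 52 mm above the nut's origin, axes as the nut's. The wing is a flat upright heart 12 mm thick (along y), 48 mm wide (along x), 37 to 68 mm above the nut's origin (64 mm at the notch in the middle). Pinch it from above across its flat faces; fingertips 40 mm or more above the nut's origin clear the hub.
- rod_end (a point): On the axis of the machine's fixed upright rod, level with the flat end face of its thread, 207.5 mm above the counter; axes as the machine's. A smooth pilot 24 mm across goes on above and tapers to 13 mm at its top, 9 mm higher: a nut set down within 5 mm centres itself. Set down, its lugs rest on the end face: nut origin 0.8 mm below this point (3 mm higher if the lugs stand on the stops).
- thread (a point): On the rod's axis, 8.3 mm below rod_end: the nut's origin comes here when it has dropped into the thread start. Right-hand thread, 35 mm across (0.6 mm free in the nut all round), three starts 120 degrees apart facing any way (not known). Each start is an open notch 7 mm wide in the end face, 7.5 mm deep, with a stop 3 mm high at its anticlockwise side. If the nut catches askew there, easing the turn lets it settle square.
- machine: Gumball machine, fixed: red tapered metal foot 136 mm across, 97 mm tall, clear globe 123 mm across, red lid 108 mm across. Origin: centre of its underside on the counter, z up, coin plate towards its -x. On the end face a nut turned clockwise jams on the stops; anticlockwise, after 120 degrees at most, it falls 7.5 mm by its weight if held loosely, and the stops then bar more turning back.
- lid_crown (a point): On the axis at the lid's flat crown, 190 mm above the counter, 58 mm across: the nut's rim bears on it. From the thread start about 140 degrees clockwise (lead 24 mm a turn) bring the nut 9 mm down to it; the thread's play is 1 mm (15 degrees). The thread holds by itself where it is left.
- lid (a joint): How far the lid is pressed down on its rubber gasket, m: 0 free, 0.006 at most. It pushes back with about 5 N per mm; once the play is taken up, 15 degrees of the nut press it 1 mm. Snug is 1 to 4.5 mm, more than 5 mm crushes it. Felt when holding after a small turn: about 0.1 N m at 2 mm, 0.2 N m at 3 mm, 0.35 N m at 4 mm, more when friction is high.
- ball_knob: Ball-topped nut, to be left alone: the same 48 mm hub with a 30 mm ball on top, 71 mm tall, loose on the other side of the machine. Origin: centre of its underside.
- jar_ribbed: Ribbed glass jar with a pink lid, 92 mm across, 142 mm tall, loose. Origin: centre of its underside.
- jar_small: Small filled jar with a brass cap, 60 mm across, 100 mm tall, loose. Origin: centre of its underside.
- tin_mailbox: White tin mailbox, 120 x 75 x 95 mm, loose. Origin: centre of its underside.
Not all that is in view belongs to the job. Leave any blue, purple or red look-alike of the nut alone.

How it is judged:
On the way:
1. the nut has dropped into the thread start, upright on the rod (z of nut in the frame of rod_end between -0.0145 and -0.0065 m and horizontal distance between nut and rod_end below 0.003 m and angle between nut's own z axis and vertical below 0.09 rad), for 0.2 s.
At the end, for the whole second after the job is handed in: The nut is on the rod, upright within 0.06 rad and within 3 mm of its axis, screwed down on the lid so that the gasket is pressed 1 to 4.5 mm and stays so; the nut is at rest and released (value of joint lid between 0.001 and 0.0045 m and horizontal distance between nut and rod_end below 0.003 m and angle between nut's own z axis and vertical below 0.06 rad and z of nut in the frame of rod_end below -0.016 m and linear speed of nut below 0.01 m/s and angular speed of nut below 0.1 rad/s); the robot touches nothing.
It fails at once if the thread forced: more than 60 N between the nut and the machine while the nut is less than 12 mm below the rod's end face (contact force between nut and machine above 60 N and z of nut in the frame of rod_end above -0.012 m).
It fails at once if the gasket crushed: lid pressed more than 5 mm (value of joint lid above 0.005 m).
It fails at once if the ball-topped nut, a jar or the mailbox moved more than 20 mm (distance of any of ball_knob, jar_ribbed, jar_small, tin_mailbox from where it was at the start of the episode above 0.02 m).
It also fails if it takes over 72 s, if anything falls off the work surface, if the arm or the gripper's body presses on something with over 40 N, if the wrist force passes 120 N, or if a joint passes its speed limit or range.

## Working session

There is one attempt and no reset: what is moved stays moved. The work goes in short steps, Python scripts to look and compute and a tool call to move; the robot and the scene stay as the last step left them, time stands still between calls to the robot, and variables do not carry over. Pictures are saved under pics/ and viewed, at most 10 in all, crops included, and the job is handed in when it is done.

Besides the shell and the picture viewer there is one more tool, called after "Emit:" as name(argument=value, ...) on one line, values as JSON. step_arm: Moves the arm, as the interface text tells. Its arguments: {"type":"object","properties":{"hand":{"type":"array","items":{"type":"number"}},"linear":{"type":"array","items":{"type":"array","items":{"type":"number"}}},"spin":{"type":"array","items":{"type":"number"}},"squeeze":{"type":"number"}},"required":["hand","linear","spin"]}

```bash
ls; mkdir -p pics
cat > h.py <<'E'
import numpy as np, cv2
from station import *
def cam(n):
    c=get_calibration(n);K=np.array(c["intrinsics"]);R=cv2.Rodrigues(np.array(c["rvec"],float))[0];t=np.array(c["tvec"],float).ravel();return K,R,t
def cloud(n,d):
    K,R,t=cam(n);v,u=np.mgrid[:400,:640]
    P=np.stack([(u-K[0,2])/K[0,0]*d,(v-K[1,2])/K[1,1]*d,d],-1)
    return (P-t)@R   # world
def proj(n,p):
    K,R,t=cam(n);q=K@(R@np.array(p)+t);return q[:2]/q[2]
def ray_z(n,uv,z):
    K,R,t=cam(n);d=R.T@np.linalg.inv(K)@np.array([uv[0],uv[1],1.]);o=-R.T@t
    return o+d*(z-o[2])/d[2]
E
python3 - <<'E'
from h import *
for n in ("scene","top"):
    p,d=snapshot(n);cv2.imwrite(f"pics/{n}0.png",p);np.save(f"{n}d.npy",d)
    print(n,"campos",-cam(n)[1].T@cam(n)[2])
    W=cloud(n,d)
    for l in ("nut","machine","ball_knob"):
        for r in trace(l,n)[:4]:
            m=r["region"]&(d>0)
            print(l,round(r["score"],2),np.round(np.array(r["extent"])*[640,400,640,400]),np.round(np.median(W[m],0),3),np.round(W[m].max(0),3),np.round(W[m].min(0),3))
    for l in ("nut","nut_wing","rod_end","lid_crown"):
        print(l,[(round(r["score"],2),np.round(np.array(r["location"])*[640,400])) for r in spot_point(l,n)[:4]])
s=get_state();print(s["time"],s["tcp_rot"])
E
```

```text
pics
scene campos [1.36746047 0.31324436 1.3088571 ]
nut 0.82 [420. 210. 435. 231.] [0.415 0.298 0.036] [0.431 0.323 0.072] [0.382 0.276 0.003]
nut 0.61 [367. 213. 380. 234.] [0.489 0.138 0.037] [0.505 0.16  0.073] [0.47  0.114 0.   ]
nut 0.57 [392. 218. 409. 237.] [0.458 0.222 0.037] [0.475 0.244 0.073] [ 0.389  0.194 -0.005]
nut 0.54 [399. 195. 415. 217.] [0.365 0.219 0.035] [0.384 0.242 0.073] [ 0.287  0.187 -0.004]
machine 0.74 [289. 191. 327. 257.] [ 0.631 -0.034  0.15 ] [0.666 0.018 0.22 ] [ 0.547 -0.117 -0.002]
ball_knob 0.53 [258. 175. 275. 199.] [ 0.477 -0.26   0.035] [ 0.494 -0.243  0.074] [ 0.419 -0.31  -0.004]
ball_knob 0.3 [393. 214. 410. 235.] [0.457 0.222 0.038] [0.475 0.244 0.073] [ 0.398  0.19  -0.005]
nut [(0.69, array([410., 208.])), (0.68, array([387., 250.])), (0.56, array([397., 229.])), (0.52, array([371., 233.]))]
nut_wing [(0.81, array([391., 243.])), (0.8, array([407., 201.])), (0.73, array([399., 222.])), (0.68, array([308., 199.]))]
rod_end [(0.81, array([303., 201.])), (0.62, array([417., 311.]))]
lid_crown []
top campos [4.54483220e-01 9.47686903e-04 1.3
[... 537 characters left out ...]
.258  0.038] [ 0.489 -0.241  0.077] [ 0.441 -0.287 -0.001]
ball_knob 0.51 [312. 160. 362. 217.] [ 0.584 -0.042  0.183] [0.669 0.019 0.224] [ 0.52  -0.11  -0.006]
nut [(0.81, array([239., 212.])), (0.76, array([264., 231.])), (0.68, array([236., 279.])), (0.6, array([201., 264.]))]
nut_wing [(0.89, array([203., 260.])), (0.81, array([234., 242.])), (0.8, array([230., 279.])), (0.66, array([235., 209.]))]
rod_end [(0.97, array([338., 182.])), (0.69, array([232., 241.]))]
lid_crown [(0.82, array([338., 182.])), (0.33, array([336., 182.]))]
0.8 [[ 9.59139798e-01  2.82932584e-01 -7.64754450e-06]
 [ 2.82932584e-01 -9.59139796e-01  7.41012021e-05]
 [ 1.36305803e-05 -7.32371516e-05 -9.99999997e-01]]
```

Run:
```python
import cv2,numpy as np
a=cv2.imread("pics/scene0.png")[170:330,220:460];b=cv2.imread("pics/top0.png")[150:300,180:440]
a=cv2.resize(a,None,fx=3.3,fy=3.3,interpolation=3)[:, :800];cv2.imwrite("pics/a.png",a)
cv2.imwrite("pics/b.png",cv2.resize(b,None,fx=3,fy=3,interpolation=3))
```

```text
(no output)
```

View pics/a.png

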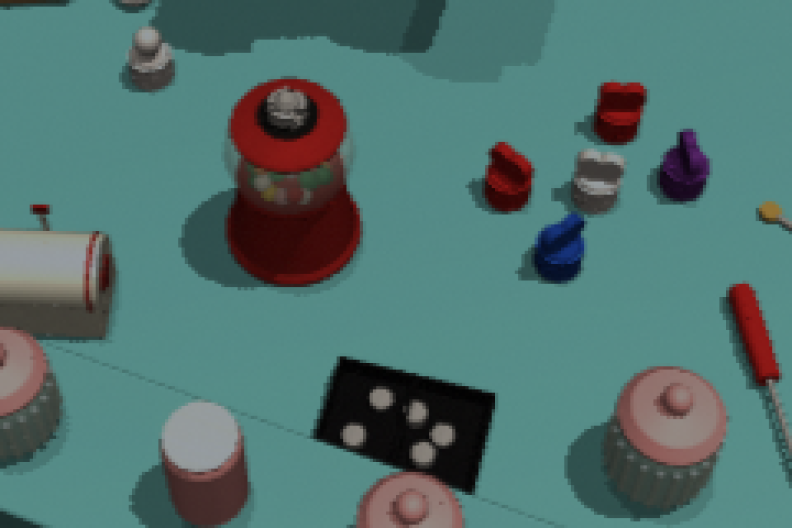

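View pics/b.png

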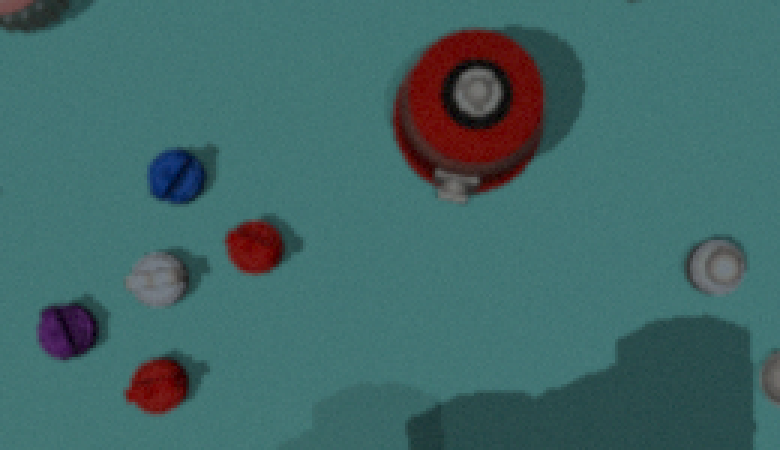

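The top view shows the white heart nut at crop (158,279), which is about pixel (233,243), with its wing roughly along world y. The red, blue and purple look-alikes stand around it. The machine rod is at crop (478,92), about pixel (339,181), and the ball nut at crop (717,267).

```bash
cat > meas.py <<'E'
from h import *
def meas(c0,axis,R=.04,zlo=.058,n=6):
    for cn in ("top","scene"):
        A=[]
        for i in range(n):
            p,d=snapshot(cn);W=cloud(cn,d);m=(d>0)&(np.hypot(W[...,0]-c0[0],W[...,1]-c0[1])<R)&(W[...,2]>zlo)&(W[...,2]<zlo+.025)
            A.append(W[m])
        Q=np.vstack(A);w,V=np.linalg.eigh(np.cov(Q[:,:2].T))
        (cx,cy),(a,b),ang=cv2.minAreaRect((Q[:,:2]*1000).astype(np.float32))
        print(cn,len(Q),"mean",Q.mean(0).round(4),"mid",((np.percentile(Q,3,0)+np.percentile(Q,97,0))/2).round(4),"sd",np.sqrt(w).round(4),"dir",np.degrees(np.arctan2(V[1,1],V[0,1])).round(1))
if __name__=="__main__":
    print("nut");meas((.448,.22),0)
    print("rod");meas((.589,-.04),0,.025,.203)
    for cn in ("top","scene"):
        print(cn,[(r["score"],ray_z(cn,np.array(r["location"])*[640,400],.2075).round(4)) for r in spot_point("rod_end",cn)[:1]])
        print([(round(r["score"],2),ray_z(cn,np.array(r["location"])*[640,400],.052).round(4)) for r in spot_point("nut_wing",cn)[:5]])
        print([(round(r["score"],2),ray_z(cn,np.array(r["location"])*[640,400],.0).round(4)) for r in spot_point("nut",cn)[:5]])
    # lid circle fit
    d=np.load("topd.npy");p=cv2.imread("pics/top0.png").astype(int);W=cloud("top",d)
    m=(W[...,2]>.165)&(W[...,2]<.23)&(np.hypot(W[...,0]-.59,W[...,1]+.04)<.08)
    (cx,cy),r=cv2.minEnclosingCircle((W[m][:,:2]*1000).astype(np.float32));print("lid",cx,cy,r,W[m][:,:2].mean(0))
    # white-ish wing: 5-px detail
    p=cv2.imread("pics/top0.png")[222:262,214:254];print(p.shape)
    cv2.imwrite("pics/c.png",cv2.resize(p,None,fx=12,fy=12,interpolation=0))
E
python3 meas.py
```

```text
nut
top 515 mean [0.449  0.2212 0.0673] mid [0.4488 0.2216 0.0665] sd [0.0035 0.0132] dir 99.4
scene 391 mean [0.4511 0.2204 0.0654] mid [0.4502 0.2203 0.0656] sd [0.0048 0.0129] dir 98.5
rod
top 970 mean [ 0.5956 -0.046   0.2123] mid [ 0.5968 -0.0465  0.2124] sd [0.0081 0.0088] dir 54.5
scene 455 mean [ 0.5991 -0.0461  0.2113] mid [ 0.5977 -0.0473  0.2117] sd [0.0075 0.0085] dir 60.0
top [(0.82, array([ 0.5971, -0.0503,  0.2075]))]
[(0.83, array([0.3656, 0.2166, 0.052 ])), (0.81, array([0.4564, 0.2151, 0.052 ])), (0.73, array([0.4012, 0.2963, 0.052 ])), (0.72, array([0.4786, 0.1387, 0.052 ])), (0.61, array([0.5362, 0.1979, 0.052 ]))]
[(0.82, array([0.5344, 0.2154, 0.    ])), (0.79, array([0.3968, 0.3001, 0.    ])), (0.75, array([0.485 , 0.1361, 0.    ])), (0.62, array([0.3549, 0.2238, 0.    ])), (0.59, array([0.4514, 0.2276, 0.    ]))]
scene [(0.65, array([ 0.5989, -0.0571,  0.2075]))]
[(0.68, array([0.4017, 0.2972, 0.052 ])), (0.63, array([0.5495, 0.2117, 0.052 ])), (0.49, array([0.3532, 0.2128, 0.052 ])), (0.47, array([0.4789, 0.1363, 0.052 ]))]
[(0.82, array([ 0.4598,  0.218 , -0.    ])), (0.82, array([0.4884, 0.1326, 0.    ])), (0.76, array([0.4014, 0.3035, 0.    ])), (0.67, array([0.3594, 0.2272, 0.    ])), (0.5, array([0.5386, 0.2089, 0.    ]))]
lid 594.896728515625 -45.677215576171875 55.26694107055664 [ 0.59461315 -0.04600811]
(40, 40, 3)
```

View pics/c.png

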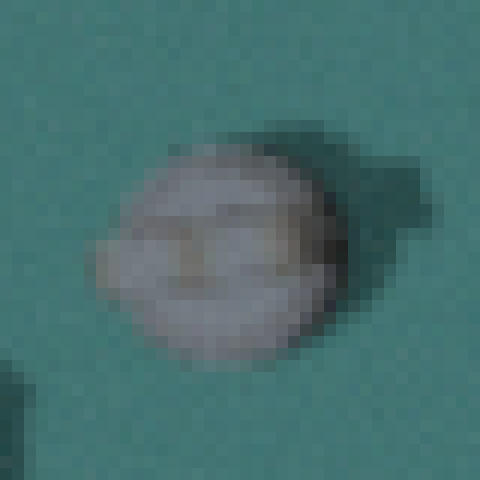

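Emit:
step_arm(hand=[0.04,0.04,0.04,0.04,0.04,0.04,0.04,0.04], linear=[[0.0352,-0.0471,0],[0.0352,-0.0471,0],[0.0352,-0.0471,0],[0.0352,-0.0471,0],[0.0352,-0.0471,0],[0.0352,-0.0471,0],[0.0352,-0.0471,0],[0.0352,-0.0471,0]], spin=[0,0,0,0,0,0,0,0], squeeze=15)

```text
time: 3.3
position: [0.3266, -0.1088, 0.215]
tcp_rot: [[0.959, 0.282, 0.001], [0.282, -0.959, -0.001], [0.001, 0.001, -1.0]]
ft_force: [0.5, -0.8, -0.0]
width: 0.0399
gripper_force: 0.0
```

Emit:
step_arm(hand=[0.04,0.04,0.04,0.04,0.04,0.04,0.04,0.04], linear=[[0.0352,-0.0471,0],[0.0352,-0.0471,0],[0.0352,-0.0471,0],[0.0352,-0.0471,0],[0.0352,-0.0471,0],[0.0352,-0.0471,0],[0,0,0],[0,0,0]], spin=[0,0,0,0,0,0,-10.4,-10.4])

```text
time: 4.3
position: [0.4487, 0.2213, 0.2143]
tcp_rot: [[0.791, 0.611, -0.001], [0.611, -0.791, -0.0], [-0.001, -0.0, -1.0]]
ft_force: [-0.0, 0.1, 0.5]
width: 0.0398
gripper_force: 0.0
```

Emit:
step_arm(hand=[0.04,0.04,0.04,0.04,0.04,0.04,0.04,0.04], linear=[[0,0,0.015],[0,0,0.015],[0,0,0.015],[0,0,0.015],[0,0,0.015],[0,0,0.015],[0,0,0],[0,0,0]], spin=[-10.4,-10.4,-10.4,-10.4,-10.4,-10.4,0,0])

```text
time: 5.3
position: [0.4492, 0.2205, 0.1253]
tcp_rot: [[-0.164, 0.986, 0.001], [0.986, 0.164, 0.0], [0.0, 0.001, -1.0]]
ft_force: [0.8, -0.1, -0.3]
width: 0.0402
gripper_force: 0.0
```

```bash
cat > to.py <<'E'
import sys,numpy as np
from station import get_state
s=get_state();R=np.array(s["tcp_rot"]);p=np.array(s["position"])
print("t",round(s["time"],2),"p",p.round(4),"yaw",np.degrees(np.arctan2(R[1,1],R[0,1])).round(1),"q",np.round(s["q"],2),"F",np.round(s["ft_force"],1),"M",np.round(s["moment"],3),"w",s["width"],"g",np.round(s["gripper_force"],1))
if len(sys.argv)>3: print("tool shift",(R.T@(np.array(sys.argv[1:4],float)-p)).round(4))
E
python3 to.py .4495 .2207 .043
```

```text
t 5.3 p [0.4492 0.2205 0.1253] yaw 9.5 q [0.21 0.05 1.9  0.   1.19 0.05] F [ 0.8 -0.1 -0.3] M [-0.01  -0.108 -0.023] w 0.04018546228957782 g 0.0
tool shift [0.0002 0.0002 0.0823]
```

Emit:
step_arm(hand=[0.04,0.04,0.04,0.04,0.04,0,0,0], linear=[[0,0,0.02],[0,0,0.02],[0,0,0.02],[0,0,0.02],[0,0,0.001],[0,0,0],[0,0,0],[0,0,0]], spin=[0,0,0,0,0,0,0,0], squeeze=12)

```text
time: 6.3
position: [0.4493, 0.2205, 0.0444]
tcp_rot: [[-0.167, 0.986, 0.001], [0.986, 0.167, 0.0], [0.0, 0.001, -1.0]]
ft_force: [-0.3, -0.2, -0.4]
width: 0.012
gripper_force: 5.2
```

Emit:
step_arm(hand=[0,0,0,0,0,0,0,0], linear=[[0,0,0],[0,0,0],[0,0,-0.02],[0,0,-0.04],[0,0,-0.05],[0,0,-0.05],[0,0,-0.04],[0,0,0]], spin=[0,0,0,0,0,0,0,0])

```text
time: 7.3
position: [0.4507, 0.2209, 0.2469]
tcp_rot: [[-0.167, 0.986, 0.007], [0.986, 0.167, 0.002], [0.0, 0.007, -1.0]]
ft_force: [0.5, 0.4, -1.3]
width: 0.0117
gripper_force: 12.0
```

```bash
python3 - <<'E'
from h import *
ims=[]
for n in ("scene","top"):
    p,d=snapshot(n); c=proj(n,get_state()["position"]).astype(int); print(n,c)
    ims.append(cv2.resize(p[c[1]-50:c[1]+50,c[0]-60:c[0]+60],None,fx=3.3,fy=3.3,interpolation=3))
    W=cloud(n,d);P=get_state()["position"]
    m=(d>0)&(np.hypot(W[...,0]-P[0],W[...,1]-P[1])<.035)&(W[...,2]<P[2]-.008)&(W[...,2]>P[2]-.05)
    print(m.sum(), W[m].mean(0), W[m].min(0), W[m].max(0))
cv2.imwrite("pics/d.png",np.hstack(ims))
E
python3 to.py .596 -.046 .27
```

```text
scene [409 182]
121 [0.46972865 0.22187417 0.22091327] [0.45016393 0.19691959 0.20145057] [0.4774256  0.24417139 0.23600607]
top [217 242]
55 [0.45187637 0.20324904 0.22181101] [0.43213937 0.19905612 0.2010166 ] [0.47281244 0.21656012 0.23420717]
t 7.4 p [0.4482 0.2202 0.2423] yaw 9.6 q [ 0.21 -0.06  1.77 -0.    1.43  0.05] F [-0.1  1.  -1.1] M [-0.016 -0.127 -0.012] w 0.011907911240883244 g 12.0
tool shift [-0.2872  0.1011 -0.0278]
```

View pics/d.png

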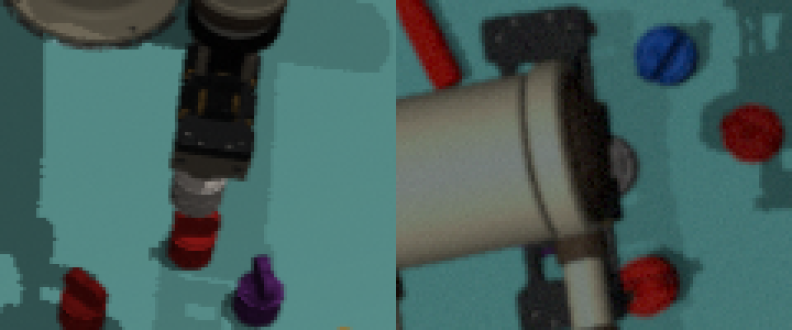

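The nut hangs in the gripper: left half at crop (197,190), right half at (622,165). It is upright and centred, and the look-alikes are undisturbed. Next I carry it over the rod.

Emit:
step_arm(hand=[0,0,0,0,0,0,0,0], linear=[[-0.02,0.007,-0.02],[-0.04,0.015,-0.018],[-0.052,0.018,0],[-0.052,0.018,0],[-0.052,0.018,0],[-0.0424,0.015,0],[-0.02,0.007,0],[-0.01,0.0039,0]], spin=[0,0,0,0,0,0,0,0])

```text
time: 8.4
position: [0.597, -0.0471, 0.2796]
tcp_rot: [[-0.167, 0.986, -0.003], [0.986, 0.167, 0.001], [0.002, -0.003, -1.0]]
ft_force: [-0.6, 0.8, -0.4]
width: 0.0119
gripper_force: 12.0
```

Emit:
step_arm(hand=[0,0,0,0,0,0,0,0], linear=[[0,0,0],[0,0,0],[0,0,0],[0,0,0],[0,0,0],[0,0,0],[0,0,0],[0,0,0]], spin=[-5,-5,-5,-5,0,0,0,0])

```text
time: 9.4
position: [0.5975, -0.0468, 0.2816]
tcp_rot: [[-0.494, 0.869, -0.0], [0.869, 0.494, 0.0], [0.0, 0.0, -1.0]]
ft_force: [-0.0, -0.4, -1.1]
width: 0.0118
gripper_force: 12.0
```

```bash
python3 - <<'E'
from h import *
ims=[];P=np.array(get_state()["position"])
for n in ("scene","top"):
    p,d=snapshot(n); c=proj(n,[.597,-.047,.22]).astype(int); print(n,c)
    ims.append(cv2.resize(p[c[1]-50:c[1]+50,c[0]-60:c[0]+60],None,fx=3.3,fy=3.3,interpolation=3))
    W=cloud(n,d)
    m=(d>0)&(np.hypot(W[...,0]-P[0],W[...,1]-P[1])<.035)&(W[...,2]<P[2]-.01)&(W[...,2]>P[2]-.04)
    if m.sum(): print(m.sum(), W[m].mean(0), np.percentile(W[m],3,0),np.percentile(W[m],97,0))
cv2.imwrite("pics/e.png",np.hstack(ims))
E
python3 to.py .597 -.047 .2502
```

```text
scene [306 198]
120 [ 0.61390142 -0.03854582  0.25877388] [ 0.59410256 -0.06113438  0.24264057] [ 0.62290509 -0.02347878  0.27121296]
top [338 178]
11 [ 0.58817415 -0.02427465  0.25945606] [ 0.57933237 -0.02973929  0.24395056] [ 0.59675693 -0.02119922  0.27068248]
t 9.5 p [ 0.5975 -0.0469  0.2816] yaw 29.6 q [-0.28  0.19  1.43  0.    1.52 -0.8 ] F [-0.  -0.3 -0.7] M [ 0.031 -0.163 -0.049] w 0.01174366209837912 g 12.0
tool shift [ 0.0002 -0.0005  0.0314]
```

View pics/e.png

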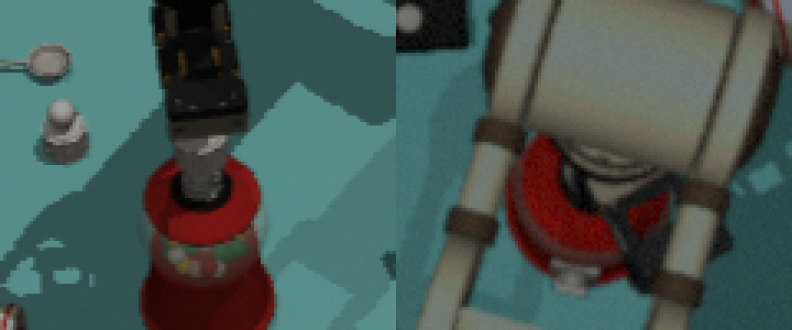

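The nut hangs right above the rod, at left crop (200,160) over the black thread at (200,188). I lower it slowly and watch the force.

Emit:
step_arm(hand=[0,0,0,0,0,0,0,0], linear=[[0.0002,-0.0005,0.006],[0,0,0.006],[0,0,0.006],[0,0,0.004],[0,0,0.003],[0,0,0.002],[0,0,0.001],[0,0,0]], spin=[0,0,0,0,0,0,0,0], squeeze=6)

```text
time: 10.5
position: [0.5971, -0.047, 0.254]
tcp_rot: [[-0.494, 0.869, 0.0], [0.869, 0.494, -0.0], [-0.0, 0.0, -1.0]]
ft_force: [-0.6, 0.1, -0.6]
width: 0.0122
gripper_force: 6.0
```

```bash
python3 to.py .597 -.047 .2502
```

```text
t 10.5 p [ 0.5971 -0.047   0.254 ] yaw 29.6 q [-0.28  0.2   1.48  0.    1.47 -0.8 ] F [-0.6  0.1 -0.6] M [-0.004  0.002  0.011] w 0.012197303542115944 g 6.0
tool shift [ 0.0001 -0.0001  0.0038]
```

Emit:
step_arm(hand=[0,0,0,0,0,0,0,0], linear=[[0,0,0.001],[0,0,0.001],[0,0,0.001],[0,0,0.001],[0,0,0],[0,0,0],[0,0,0],[0,0,0]], spin=[0,0,0,0,0,0,0,0], squeeze=3)

```text
time: 11.5
position: [0.5968, -0.0471, 0.2494]
tcp_rot: [[-0.494, 0.869, -0.0], [0.869, 0.494, -0.0], [0.0, -0.0, -1.0]]
ft_force: [-1.4, -2.1, -0.4]
width: 0.0121
gripper_force: 3.0
```

```bash
python3 to.py
```

```text
t 11.5 p [ 0.5968 -0.0471  0.2494] yaw 29.6 q [-0.28  0.2   1.48 -0.    1.46 -0.8 ] F [-1.4 -2.1 -0.4] M [-0.42  -0.055 -0.021] w 0.012087293222330528 g 3.0
```

Emit:
step_arm(hand=[0.0145,0.0145,0.0145,0.0145,0.0145,0.0145,0.0145,0.0145], linear=[[0,0,0],[0,0,0],[0,0,0],[0,0,0],[0,0,0],[0,0,0],[0,0,0],[0,0,0]], spin=[0,0,0,0,0,0,0,0])

```text
time: 12.5
position: [0.597, -0.047, 0.2496]
tcp_rot: [[-0.494, 0.869, 0.0], [0.869, 0.494, -0.0], [-0.0, 0.0, -1.0]]
ft_force: [-0.7, -0.5, -0.4]
width: 0.0142
gripper_force: 0.1
```

```bash
cat > nutz.py <<'E'
from h import *
import sys
# scene camera: project-height of hub's rim / look at nut column; fit of hub + wing points
A=[]
for i in range(2):
    p,d=snapshot("scene");W=cloud("scene",d);m=(d>0)&(np.hypot(W[...,0]-.597,W[...,1]+.047)<.028)&(W[...,2]>.193)&(W[...,2]<.262)&((p.max(-1).astype(int)-p.min(-1))<40)
    A.append(W[m])
Q=np.vstack(A);h=np.histogram(Q[:,2],np.arange(.193,.263,.004))[0]
print(len(Q),"hist z",h)
r=[max(d,key=lambda r:r["score"]) if d else None for d in [trace("nut","scene")]]
for q in trace("nut","scene"):
    c=W[q["region"]&(d>0)]
    if len(c) and np.hypot(*(np.median(c,0)[:2]-[.597,-.047]))<.05: print(q["score"],(np.array(q["extent"])*[640,400,640,400]).round(1),c.min(0).round(3),c.max(0).round(3))
import subprocess
if len(sys.argv)>1: cv2.imwrite("pics/"+sys.argv[1],cv2.resize(p[140:240,250:370],None,fx=5,fy=5,interpolation=3))
E
python3 to.py; python3 nutz.py f.png
```

```text
t 12.5 p [ 0.597  -0.047   0.2496] yaw 29.6 q [-0.28  0.2   1.48  0.    1.46 -0.8 ] F [-0.7 -0.5 -0.4] M [ 0.059  0.022 -0.029] w 0.01419059252425839 g 0.1
357 hist z [24  9 22 29 24 29 25 26 23 48 63 32  3  0  0  0  0]
0.55 [297.8 198.8 318.1 211.2] [ 0.587 -0.078  0.19 ] [ 0.623 -0.025  0.241]
```

View pics/f.png

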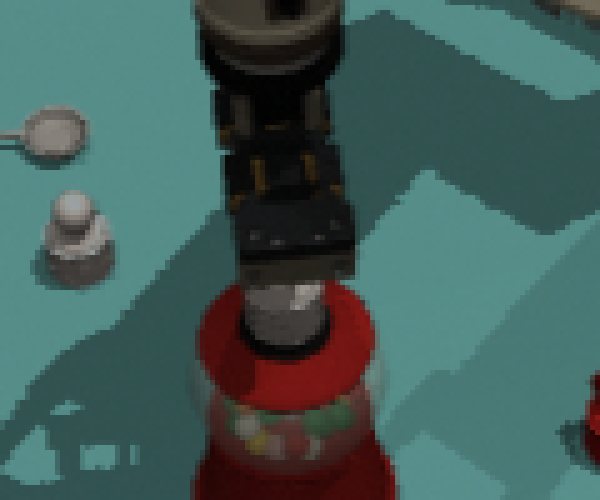

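The nut sits upright on the rod, with its hub at crop (285,315). The fingers cage the wing loosely, so I turn it anticlockwise.

Emit:
step_arm(hand=[0.0145,0.0145,0.0145,0.0145,0.0145,0.0145,0.0145,0.0145], linear=[[0,0,0],[0,0,0],[0,0,0],[0,0,0],[0,0,0],[0,0,0],[0,0,0],[0,0,0]], spin=[-3,-3,-3,-3,-3,-3,-3,-3])

```text
time: 13.7
position: [0.5967, -0.047, 0.2498]
tcp_rot: [[-0.806, 0.592, -0.001], [0.592, 0.806, 0.0], [0.0, -0.0, -1.0]]
ft_force: [-1.9, 0.8, 1.4]
width: 0.0171
gripper_force: 3.9
```

```bash
python3 to.py; python3 nutz.py
```

```text
t 13.7 p [ 0.5967 -0.047   0.2498] yaw 53.7 q [-0.28  0.2   1.48 -0.    1.46 -1.22] F [-1.9  0.8  1.4] M [ 0.012  0.16  -0.153] w 0.017134310324083763 g 3.9
451 hist z [29  5 21 21 27 24 25 28 22 36 83 36 12 16 12 15 31]
0.46 [296.  188.1 314.3 209.1] [ 0.597 -0.075  0.188] [ 0.624 -0.024  0.27 ]
```

Emit:
step_arm(hand=[0.0145,0.0145,0.0145,0.0145,0.0145,0.0145,0.0145,0.0145], linear=[[0,0,0],[0,0,0],[0,0,0],[0,0,0],[0,0,0],[0,0,0],[0,0,0],[0,0,0]], spin=[2,2,2,2,2,2,0,0])

```text
time: 14.9
position: [0.5969, -0.0469, 0.2494]
tcp_rot: [[-0.664, 0.747, -0.0], [0.747, 0.664, 0.0], [0.0, -0.0, -1.0]]
ft_force: [-0.0, 0.0, -0.2]
width: 0.0146
gripper_force: 0.1
```

```bash
python3 to.py; python3 nutz.py g.png
```

```text
t 14.9 p [ 0.5969 -0.0469  0.2494] yaw 41.6 q [-0.28  0.2   1.48  0.    1.46 -1.01] F [-0.   0.  -0.2] M [ 0.003 -0.09  -0.002] w 0.01460003756282117 g 0.1
408 hist z [29 11 11 27 23 24 32 25 20 47 62 45 10  8  6 13 12]
0.68 [294.7 189.6 315.1 213.5] [ 0.599 -0.072  0.202] [ 0.623 -0.025  0.27 ]
```

View pics/g.png

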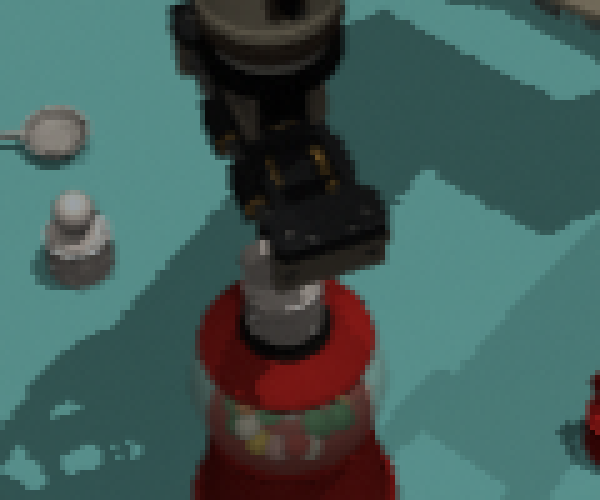

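Run:
```python
from h import *
for i in range(3):
    p,d=snapshot("scene");W=cloud("scene",d);r=np.hypot(W[...,0]-.597,W[...,1]+.047)
    g=(p.max(-1).astype(int)-p.min(-1))<40
    m=(d>0)&(r<19)&(r<.019)&(W[...,2]>.215)&(W[...,2]<.246)&g&(W[...,0]>.603)
    L=(d>0)&(r>.034)&(r<.05)&(W[...,2]>.17)&(W[...,2]<.2)&(p[...,2]>80)
    print(m.sum(),np.percentile(W[m][:,2],[10,25,50,75,90]).round(4),W[m].mean(0).round(4),"lid",np.percentile(W[L][:,2],[10,50,90]).round(4))
for z in (.19,.1992,.2067,.236,.2437):
    P=[proj("scene",[.597+.024*np.cos(a),-.047+.024*np.sin(a),z]) for a in np.linspace(0,6.28,40)]
    print(z,np.min(P,0).round(1),np.max(P,0).round(1),"crop bottom row",((np.max(P,0)[1]-140)*5).round())
```

```text
25 [0.2317 0.2351 0.2363 0.2386 0.2413] [ 0.6092 -0.0431  0.2359] lid [0.178  0.1829 0.1867]
30 [0.2311 0.2329 0.2361 0.2377 0.2393] [ 0.61   -0.0438  0.2353] lid [0.1785 0.1828 0.1876]
27 [0.2334 0.2346 0.2367 0.2395 0.2409] [ 0.61   -0.0441  0.2371] lid [0.1787 0.1825 0.1869]
0.19 [298.9 198.4] [314.9 211.2] crop bottom row 356.0
0.1992 [298.7 196.5] [314.9 209.4] crop bottom row 347.0
0.2067 [298.6 195. ] [314.8 207.8] crop bottom row 339.0
0.236 [298.1 188.8] [314.6 201.7] crop bottom row 309.0
0.2437 [298.  187.1] [314.5 200.1] crop bottom row 300.0
```

The hub top measures 0.236 m, so the nut has already dropped into the thread start, and it bars further backward turning. I lower the fingers a little, grip, and turn clockwise.

Emit:
step_arm(hand=[0.0145,0.0145,0.0145,0,0,0,0,0], linear=[[0,0,0.003],[0,0,0.003],[0,0,0],[0,0,0],[0,0,0],[0,0,0],[0,0,0],[0,0,0]], spin=[0,0,0,0,0,0,0,0], squeeze=5)

```text
time: 16.25
position: [0.5968, -0.047, 0.2433]
tcp_rot: [[-0.664, 0.747, -0.001], [0.747, 0.664, -0.0], [0.0, -0.0, -1.0]]
ft_force: [-1.1, -0.0, -2.1]
width: 0.0127
gripper_force: 4.9
```

```bash
python3 to.py
```

```text
t 16.25 p [ 0.5968 -0.047   0.2433] yaw 41.6 q [-0.28  0.2   1.49 -0.    1.45 -1.01] F [-1.1 -0.  -2.1] M [-0.292  0.053 -0.055] w 0.012747591086186364 g 4.9
```

Emit:
step_arm(hand=[0,0,0,0,0,0,0,0], linear=[[0,0,0.0002],[0,0,0.0002],[0,0,0.0002],[0,0,0.0002],[0,0,0.0002],[0,0,0.0002],[0,0,0.0002],[0,0,0.0002]], spin=[3,3,3,3,3,3,3,3], squeeze=6)

```text
time: 17.25
position: [0.5971, -0.0472, 0.2423]
tcp_rot: [[-0.301, 0.953, 0.0], [0.953, 0.301, -0.0], [-0.001, 0.0, -1.0]]
ft_force: [-0.1, -0.8, -1.1]
width: 0.0122
gripper_force: 6.0
```

```bash
python3 to.py
```

```text
t 17.25 p [ 0.5971 -0.0472  0.2423] yaw 17.5 q [-0.28  0.2   1.49 -0.    1.45 -0.59] F [-0.1 -0.8 -1.1] M [-0.366  0.144 -0.01 ] w 0.012217263835172906 g 6.0
```

Emit:
step_arm(hand=[0,0,0,0,0,0,0,0], linear=[[0,0,0.0004],[0,0,0.0004],[0,0,0.0004],[0,0,0.0004],[0,0,0.0004],[0,0,0.0004],[0,0,0.0004],[0,0,0.0004]], spin=[6,6,6,6,6,6,6,6])

```text
time: 18.25
position: [0.5973, -0.0469, 0.2391]
tcp_rot: [[0.508, 0.861, 0.001], [0.861, -0.508, 0.0], [0.001, 0.001, -1.0]]
ft_force: [0.3, 0.1, -1.3]
width: 0.0116
gripper_force: 6.0
```

```bash
cat > hub.py <<'E'
from h import *
Z=[]
for i in range(4):
    p,d=snapshot("scene");W=cloud("scene",d);r=np.hypot(W[...,0]-.597,W[...,1]+.047)
    g=(p.max(-1).astype(int)-p.min(-1))<40
    m=(d>0)&(r<.019)&(W[...,2]>.205)&(W[...,2]<.24)&g&(W[...,0]>.603)
    Z+=list(W[m][:,2])
print("hubtop",len(Z),np.percentile(Z,[10,25,50,75,90]).round(4))
cv2.imwrite("pics/last.png",cv2.resize(p[140:240,250:370],None,fx=5,fy=5,interpolation=3))
E
python3 to.py;python3 hub.py
```

```text
t 18.25 p [ 0.5973 -0.0469  0.2391] yaw -30.6 q [-0.28  0.2   1.5   0.    1.44  0.25] F [ 0.3  0.1 -1.3] M [-0.264 -0.038  0.026] w 0.011579021072523163 g 6.0
hubtop 106 [0.2288 0.2309 0.2322 0.2344 0.2358]
```

Emit:
step_arm(hand=[0,0,0,0,0,0,0,0], linear=[[0,0,0.0004],[0,0,0.0004],[0,0,0.0004],[0,0,0.0004],[0,0,0.0004],[0,0,0.0004],[0,0,0.0004],[0,0,0.0004]], spin=[6,6,6,6,6,6,6,6])

```text
time: 19.45
position: [0.5975, -0.0475, 0.236]
tcp_rot: [[0.98, 0.2, 0.001], [0.2, -0.98, -0.001], [0.001, 0.001, -1.0]]
ft_force: [0.6, -2.1, -0.9]
width: 0.0117
gripper_force: 6.0
```

```bash
python3 to.py;python3 hub.py
```

```text
t 19.45 p [ 0.5975 -0.0475  0.236 ] yaw -78.5 q [-0.28  0.21  1.5  -0.    1.43  1.09] F [ 0.6 -2.1 -0.9] M [-0.456 -0.08   0.011] w 0.011723241264217893 g 6.0
hubtop 118 [0.2251 0.2278 0.2302 0.2339 0.238 ]
```

Emit:
step_arm(hand=[0,0,0,0,0,0,0,0], linear=[[0,0,0.0003],[0,0,0.0003],[0,0,0.0003],[0,0,0.0003],[0,0,0],[0,0,0],[0,0,0],[0,0,0]], spin=[5,5,5,5,0,0,0,0], squeeze=25)

```text
time: 20.65
position: [0.5973, -0.0477, 0.2348]
tcp_rot: [[0.99, -0.144, 0.001], [-0.144, -0.99, -0.001], [0.001, 0.001, -1.0]]
ft_force: [1.5, -6.3, -0.1]
width: 0.0121
gripper_force: 25.0
```

```bash
python3 to.py
```

```text
t 20.65 p [ 0.5973 -0.0477  0.2348] yaw -98.3 q [-0.28  0.21  1.5  -0.    1.43  1.43] F [ 1.5 -6.3 -0.1] M [-1.086 -0.286  0.045] w 0.012115083407684179 g 25.0
```

Emit:
step_arm(hand=[0,0,0,0,0,0,0,0], linear=[[0,0.0005,0],[0,0,0.0003],[0,0,0.0003],[0,0,0.0003],[0,0,0.0003],[0,0,0],[0,0,0],[0,0,0]], spin=[0,5,5,5,5,0,0,0])

```text
time: 21.65
position: [0.5971, -0.0481, 0.2335]
tcp_rot: [[0.88, -0.474, 0.001], [-0.474, -0.88, -0.001], [0.001, 0.001, -1.0]]
ft_force: [1.8, -5.7, -0.4]
width: 0.0114
gripper_force: 25.0
```

```bash
python3 to.py;python3 hub.py
```

```text
t 21.65 p [ 0.5971 -0.0481  0.2335] yaw -118.3 q [-0.28  0.21  1.5  -0.    1.43  1.78] F [ 1.8 -5.7 -0.4] M [-1.124 -0.269  0.055] w 0.011416130715917723 g 25.0
hubtop 119 [0.2241 0.2258 0.2279 0.2327 0.2374]
```

Emit:
step_arm(hand=[0,0,0,0,0,0,0,0], linear=[[0.0003,0.0005,0],[0,0,0.0003],[0,0,0.0003],[0,0,0.0003],[0,0,0],[0,0,0],[0,0,0],[0,0,0]], spin=[0,5,5,5,0,0,0,0])

```text
time: 22.85
position: [0.597, -0.0485, 0.2327]
tcp_rot: [[0.727, -0.686, 0.001], [-0.686, -0.727, -0.001], [0.001, 0.0, -1.0]]
ft_force: [0.6, -4.8, 0.6]
width: 0.0121
gripper_force: 25.0
```

```bash
python3 to.py
```

```text
t 22.85 p [ 0.597  -0.0485  0.2327] yaw -133.3 q [-0.28  0.21  1.5  -0.    1.43  2.05] F [ 0.6 -4.8  0.6] M [-0.893 -0.156 -0.042] w 0.012079916178210168 g 25.0
```

Emit:
step_arm(hand=[0,0,0,0,0,0,0,0], linear=[[0.0003,0.0003,0],[0,0,0.0003],[0,0,0.0003],[0,0,0],[0,0,0],[0,0,0],[0,0,0],[0,0,0]], spin=[0,5,5,0,0,0,0,0])

```text
time: 23.85
position: [0.597, -0.0487, 0.2321]
tcp_rot: [[0.597, -0.802, 0.0], [-0.802, -0.597, -0.0], [0.0, 0.0, -1.0]]
ft_force: [-0.8, -5.2, 3.3]
width: 0.0119
gripper_force: 25.0
```

```bash
python3 to.py; python3 hub.py; python3 to.py
```

```text
t 23.85 p [ 0.597  -0.0487  0.2321] yaw -143.3 q [-0.28  0.21  1.51 -0.    1.43  2.22] F [-0.8 -5.2  3.3] M [-0.9    0.077 -0.12 ] w 0.011910331209771212 g 25.0
hubtop 47 [0.2216 0.2226 0.2245 0.2262 0.2274]
t 24.05 p [ 0.597  -0.0487  0.2321] yaw -143.3 q [-0.28  0.21  1.51 -0.    1.43  2.22] F [-0.8 -4.7  3.8] M [-0.841  0.098 -0.097] w 0.012252132402554308 g 25.0
```

View pics/last.png

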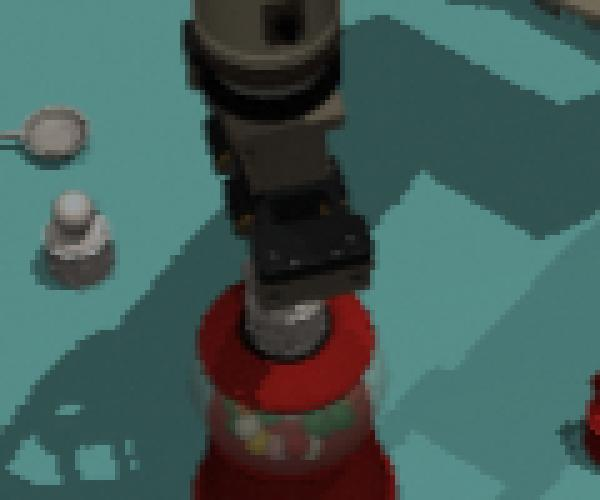

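Emit:
step_arm(hand=[0.03,0.04,0.04,0.04,0.04,0.04,0.04,0.04], linear=[[0,0,0],[0,0,0],[0,0,0],[0,0,-0.02],[0,0,-0.03],[0,0,-0.03],[0,0,-0.02],[0,0,0]], spin=[0,0,0,0,0,0,0,0])

```text
time: 25.05
position: [0.5977, -0.0484, 0.3334]
tcp_rot: [[0.597, -0.802, 0.003], [-0.802, -0.597, -0.0], [0.002, -0.002, -1.0]]
ft_force: [0.4, 0.4, -0.6]
width: 0.0397
gripper_force: 0.0
```

```bash
python3 hub.py; python3 to.py
python3 - <<'E'
from h import *
n="scene"
p,d=snapshot(n);W=cloud(n,d);d0=np.load("scened.npy");W0=cloud(n,d0)
g=(p.max(-1).astype(int)-p.min(-1))<40
r=np.hypot(W[...,0]-.597,W[...,1]+.047)
m=(d>0)&(r<.03)&(W[...,2]>.24)&(W[...,2]<.275)&g
print("wing pts",m.sum(),np.percentile(W[m],3,0).round(4),np.percentile(W[m],97,0).round(4))
# lid annulus depth change vs start, many shots
rl=np.hypot(W0[...,0]-.597,W0[...,1]+.047);L=(d0>0)&(rl>.03)&(rl<.05)&(W0[...,2]>.17)&(W0[...,2]<.2)
z=[];
for i in range(8):
    _,dd=snapshot(n);Wd=cloud(n,dd);ok=L&(dd>0)&(abs(dd-d0)<.012);z.append(np.median((Wd[...,2]-W0[...,2])[ok]))
print("lid dz",np.round(z,4),ok.sum())
K,R,t=cam(n);v=R[2,2];print("dz/ddepth cos",v)
E
```

```text
hubtop 168 [0.2224 0.224  0.2265 0.2304 0.2358]
t 25.25 p [ 0.5963 -0.0482  0.33  ] yaw -143.4 q [-0.28  0.17  1.36  0.    1.62  2.22] F [-0.5  0.2 -0.4] M [ 0.081 -0.02  -0.032] w 0.040214880484224766 g 0.0
wing pts 106 [ 0.5852 -0.0657  0.2406] [ 0.6142 -0.0295  0.26  ]
lid dz [-0.0014 -0.0012 -0.0014 -0.0013 -0.0012 -0.0012 -0.0017 -0.0014] 391
dz/ddepth cos -0.8002492807544357
```

View pics/last.png

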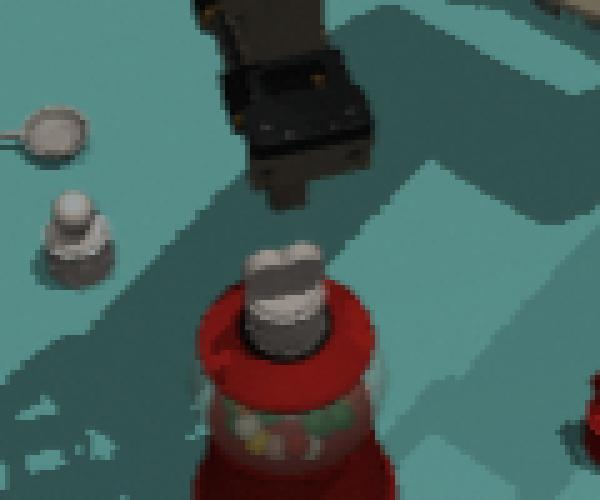

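The nut sits upright on the lid (crop (288,300)), and the depth change shows the lid pressed about 1.4 mm. That is close to the lower limit, so I regrasp and turn about 14° more for margin.

Emit:
step_arm(hand=[0.04,0.04,0.04,0.04,0.04,0,0,0], linear=[[0,0,0.02],[0,0,0.03],[0,0,0.03],[0,0,0.018],[0,0,0],[0,0,0],[0,0,0],[0,0,0]], spin=[0,0,0,0,0,0,0,0])

```text
time: 26.7
position: [0.5973, -0.0487, 0.2347]
tcp_rot: [[0.597, -0.802, 0.001], [-0.802, -0.597, -0.001], [0.001, -0.001, -1.0]]
ft_force: [-4.0, -3.4, 1.8]
width: 0.0119
gripper_force: 2.9
```

```bash
python3 to.py
```

```text
t 26.7 p [ 0.5973 -0.0487  0.2347] yaw -143.4 q [-0.28  0.21  1.5  -0.    1.43  2.22] F [-4.  -3.4  1.8] M [-0.675  0.805 -0.017] w 0.011882904327365395 g 2.9
```

Emit:
step_arm(hand=[0,0,0,0,0,0,0,0], linear=[[0,0,0],[0,0,0.0003],[0,0,0.0003],[0,0,0.0003],[0,0,0],[0,0,0],[0,0,0],[0,0,0]], spin=[0,5,5,4,0,0,0,0])

```text
time: 27.7
position: [0.5972, -0.0492, 0.2338]
tcp_rot: [[0.386, -0.923, 0.001], [-0.923, -0.386, -0.001], [0.002, -0.0, -1.0]]
ft_force: [-2.5, -2.8, 6.1]
width: 0.0117
gripper_force: 25.0
```

```bash
python3 to.py
```

```text
t 27.7 p [ 0.5972 -0.0492  0.2338] yaw -157.3 q [-0.28  0.21  1.5  -0.    1.43  2.46] F [-2.5 -2.8  6.1] M [-0.53   0.449 -0.048] w 0.011658453134004106 g 25.0
```

Emit:
step_arm(hand=[0.03,0.04,0.04,0.04,0.04,0.04,0.04,0.04], linear=[[0,0,0],[0,0,0],[0,0,0],[0,0,-0.02],[0,0,-0.03],[0,0,-0.03],[0,0,-0.02],[0,0,0]], spin=[0,0,0,0,0,0,0,0])

```text
time: 28.7
position: [0.5977, -0.0486, 0.3345]
tcp_rot: [[0.385, -0.923, 0.003], [-0.923, -0.385, -0.001], [0.002, -0.003, -1.0]]
ft_force: [-1.2, -0.6, -0.1]
width: 0.0397
gripper_force: 0.0
```

```bash
python3 hub.py; python3 to.py
python3 - <<'E'
from h import *
n="scene";d0=np.load("scened.npy");W0=cloud(n,d0)
D=np.median([snapshot(n)[1] for i in range(9)],0);W=cloud(n,D)
K,R,t=cam(n);C=-R.T@t
rl=np.hypot(W0[...,0]-.597,W0[...,1]+.047)
ok0=(D>0)&(d0>0)&(abs(D-d0)<.012)
for nm,L in (("lid",(rl>.03)&(rl<.05)&(W0[...,2]>.17)&(W0[...,2]<.2)),("front",(rl>.031)&(rl<.05)&(W0[...,2]>.17)&(W0[...,0]>.61)),("sides",(rl>.031)&(rl<.05)&(W0[...,2]>.17)&(abs(W0[...,0]-.597)<.015)),("foot",(rl<.068)&(W0[...,2]<.09)&(W0[...,2]>.01)&(W0[...,0]>.6)),("ctr",(rl>.1)&(rl<.15)&(abs(W0[...,2])<.01))):
    o=L&ok0;x=(W[...,2]-W0[...,2])[o];print(nm,o.sum(),np.median(x).round(5),x.mean().round(5),(x.std()/np.sqrt(len(x))).round(5))
# lid normals (fit z=a+b r on cone): predicted dz per mm
A=W[(rl>.031)&(rl<.05)&ok0&(W0[...,2]>.17)];rr=np.hypot(A[:,0]-.597,A[:,1]+.047)
s=np.polyfit(rr,A[:,2],1);print("slope",s)
u=(A[:,:2]-[.597,-.047])/rr[:,None];N=np.c_[-s[0]*u,np.ones(len(u))];ray=A-C;ray/=np.linalg.norm(ray,axis=1)[:,None]
print("gain",np.median(ray[:,2]/(N*ray).sum(1)))
E
```

```text
hubtop 184 [0.2224 0.2242 0.2265 0.2312 0.2372]
t 28.9 p [ 0.5964 -0.0483  0.3311] yaw -157.4 q [-0.28  0.17  1.35  0.    1.62  2.46] F [-0.4  1.   0.4] M [ 0.149 -0.032  0.001] w 0.03963764463296599 g 0.0
lid 393 -0.00191 -0.00188 0.00013
front 224 -0.00163 -0.00156 0.00018
sides 102 -0.00235 -0.00227 0.00026
foot 621 -0.00026 -0.00014 0.00012
ctr 2551 7e-05 9e-05 6e-05
slope [-0.46372162  0.20098079]
gain 0.857259993258142
```

```bash
python3 -c "
from station import *
print(sign_off())"
```

```text
the job is handed in; nothing more can be done
None
```

I screwed the heart-topped nut down on the lid, released it and handed the job in: the gasket is pressed about 2.2 mm by camera depth (snug is 1 to 4.5 mm), but `sign_off()` returned no verdict.

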